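# Pen a row of offcuts with the spring-plunger stop

### The job

Stand the two loose pine offcuts upright in the tray of the bench rail, square and in one row with the offcut that already stands at its end fence. Then pull up the spring plunger, slide the stop one hole towards the offcuts and let the pin drop fully into that hole; the job ends holding: finish with the gripper still gripping the plunger's knob and the pin fully down. Leave the hinged tin, the oil bottle and the sanding block where they are.

Things in the scene. Friction and masses are not known exactly. Their poses are not given: they have to be found in the camera images.
- stop_rail: the fixed bench rail: a square steel tube with holes in its top, 290 mm long, on two feet; a wooden tray with an end fence lies on one end, the sliding stop with its plunger rides on the other. Origin under its middle; same axes as row_end
- row_end (a point): point on the tray's floor, mid-width, at the foot of the fence: x runs from the fence along the row to the stop, y across, z up. Tray floor 42 mm above the bench, 116 mm long, 45 mm wide between side lips 8 mm high, 5 mm thick; fence 44 mm high. Three offcuts stand one behind the other, centres at about x = 19, 57, 95 mm; they may touch or leave gaps, the stop pushes them together
- offcut_a_mid (a point): first loose pine offcut, a plain square block 35 x 35 x 50 mm standing upright; this point is its centre, 25 mm above its foot; z up, x and y square to its sides. Stands on the bench at the start; the two loose offcuts are alike and may go in either order
- offcut_b_mid (a point): second loose pine offcut, a plain square block 35 x 35 x 50 mm standing upright; this point is its centre, 25 mm above its foot; z up, x and y square to its sides. Stands on the bench at the start
- offcut_c_mid (a point): third pine offcut, a plain square block 35 x 35 x 50 mm standing upright; this point is its centre, 25 mm above its foot; z up, x and y square to its sides. Stands in the tray against the end fence from the start and stays there
- next_hole (a point): mouth of the hole where the pin must go, in the tube's top 38 mm above the bench. The 12 mm holes lie every 35 mm; this one is 35 mm from the hole the pin starts in, on the offcuts' side, and shows between the stop's face plate and sleeve at the start
- knob (a point): black round knob of the plunger, on the stop: upright, 25 mm across, rim 29 mm at its top; the point is on its axis, 12.5 mm from its top and underside, 73.5 mm above the bench with the pin down. Below: a steel boss 20 mm across, and the sleeve, top 44 mm above the bench. Face plate: 85 mm high, 39 to 45 mm from the axis, on the offcuts' side. Moving the knob along the rail moves the stop
- stop_face (a point): middle of the face of the stop's plate (52 mm wide, 43 mm high) that looks at the offcuts; 153 mm from the fence at the start, 118 mm with the pin in the next hole
- stop (a joint): travel of the stop along the rail in m: about 0 at the start, growing towards the offcuts (along -x of row_end), 0.035 at the next hole; range -0.037 to 0.045. It slides with 2 N of friction, but only while the pin is clear of the holes; a pin in a hole has 2 mm of play each way
- plunger (a joint): lift of the spring plunger in m: 0 with the pin fully down in a hole, 0.010 when its tip rides on top of the tube between holes, 0.016 at the upper stop. A spring presses it down with 4 N at 0 and 9 N at 0.016; let go, or lowered over a hole, it drops in
- hinged_tin: red hinged tin, 64 x 99 x 25 mm, on the bench; origin under its centre; to be left alone
- honing_oil: small bottle of oil, 33 mm across, 102 mm tall; origin under its centre; to be left alone
- sanding_block: cork-topped sanding block, 64 x 110 x 29 mm; origin under its centre; to be left alone
There are look-alikes about, which are no part of the job. Leave any yellow look-alike of the part that bears offcut_b_mid alone.

How it is judged:
By the outcome, as a careful person would: the job done as asked, in the order asked, and still so for the second after the job is handed in, while the arm keeps its last pose, push and grip.
It also fails if it takes over 50 s, if anything falls off the work surface, if the arm or the gripper's body presses on something with over 40 N, if the wrist force passes 120 N, or if a joint passes its speed limit or range.

### The arm

A 6-joint arm with a two-finger parallel gripper is mounted at the origin on a cart in front of the work surface, level with it; the furniture and walls round the work are solid. World frame = base frame: x ahead of the robot, y to its left, z up, the work surface at z = 0. Lengths are in m, angles in degrees, forces in N, time in s.
With the tool pointing down it reaches from about 0.3 to 0.75 m from the base axis. Payload 8.5 kg.
Tool frame: the origin (TCP) lies midway between the tips of the shut fingers; the grasp point (between the pads) lies 19 mm behind it (env.hold_point_z is the distance from the TCP to the grasp point, in m); z points along the fingers, y is the line along which they close (so a half turn about z gives the same grasp; the last joint's range is limited). The gripper opens to 85 mm and grips with 20 to 120 N. Pads are 22 mm wide; open, the fingers measure 114 mm over their backs; the gripper's body (76 mm by 85 mm) begins 54 mm behind the grasp point. The pads swing forward as they close: fully open they stand 13 mm farther back than shut.
Start: joints at [57.565, 21.807, 74.336, -0, 83.858, -12.336], TCP at [0.189, 0.516, 0.231] pointing down, gripper open.
Joint ranges: [-178.18, 178.18], [-50.72, 133.34], [12.68, 142.11], [-81.47, 261.47], [9.98, 163.14], [-165.26, 165.26]. Speed limits (degrees/s): [136.94, 136.94, 180, 180, 180, 180].

### API

Orientations are given as a 3x3 rotation matrix whose columns are the frame's x, y, z axes.
In Python, from rig import observe, get_image, camera_info, env gives the robot as it stands.
- The arm moves only by the tool drive_tool, never from a script. Its arguments are lists of equal length, an entry for each row: "offset": the shift along the tool's x, y, z in units of 40 mm (1.0 is 40 mm), a list of three; "turn": the turn, a rotation vector about the tool's x, y, z in units of 6 degrees (1.0 is 6 degrees), a list of three; "hand": the opening, from 0 (shut) to 1 (fully open). A call has exactly 10 rows; each row shifts and turns the commanded pose from where the row before left it, along the tool's axes as they then stand; what a row does not reach is not made up. A row lasts 1/8 s, in which the tool goes at most 62.5 mm and 10.7 degrees, less where a joint would pass 70% of its speed; a pose out of reach is approached as far as the arm can. A call is refused whole if a number of a shift passes 1 or a number of a turn 1, either way. A call with a gripper value outside its range is refused whole. The fingers move at their own pace and stop on an object; "newtons" is the grip in N (left out, the last holds). Time passes only in rows, so rows that do not move let the fingers close, or fill a call up. It gives the time, the measured TCP pose, the force, the opening and the grip force at its end, in the units of the state.
- observe(): the state, without advancing time (a new reading comes with each control period).
- get_image(name): name is "side" or "top"; returns the picture (480x640x3 uint8, blue, green, red); there is no depth.
- camera_info(name): a dict with "fx", "fy", "cx", "cy" (pixels), "world_to_cam" (4x4, takes a point from world to camera coordinates). Camera axes: x right, y down, z forward; pixel columns grow to the right and rows downward; lengths in m; the calibration is good to about 2 mm. A picture is of the moment at which its call begins. camera_info takes no time and is no camera call.
- env.close_job(): hands the job in; it is judged then, once.
The state is a dict: "time_s": time; "q": joint angles; "qvel": joint speeds; "joint_efforts": joint torques, N m; "position": TCP position; "tool_rot": TCP orientation; "ft_force": force on the tool from outside, world axes, zero at the start; "wrist_torque": the same for the moment, N m; "grip_width": finger opening in m; "gripper_force": force on a finger pad.
Only numpy, scipy, OpenCV 4.12 (cv2) and the standard library are available. Lean on these libraries where they do the work, as an engineer would, in place of code of your own. Each camera call takes 0.05 s, during which the arm holds its last target. There are 200 camera calls.

## Working session

There is one attempt and no reset: what is moved stays moved. The work goes in short steps, Python scripts to look and compute and a tool call to move; the robot and the scene stay as the last step left them, time stands still between calls to the robot, and variables do not carry over. Pictures are saved under pics/ and viewed, at most 10 in all, crops included, and the job is handed in when it is done.

Besides the shell and the picture viewer there is one more tool, called after "Request:" as name(argument=value, ...) on one line, values as JSON. drive_tool: Moves the arm, as the interface text tells. Its arguments: {"type":"object","properties":{"offset":{"type":"array"},"turn":{"type":"array"},"hand":{"type":"array"},"newtons":{"type":"number"}},"required":["offset","turn","hand"]}

```bash
mkdir -p pics
python3 - <<'E'
from rig import *
import cv2
for n in("side","top"):
    cv2.imwrite(f"pics/{n}0.png",get_image(n)); c=camera_info(n); print(n,c["fx"],c["fy"],c["cx"],c["cy"],c["world_to_cam"])
s=observe(); print(s["time_s"],s["position"],s["tool_rot"],env.hold_point_z)
E
```

```text
side 510.1573356628794 510.1573356628794 323.5920705410176 245.4013479855861 [[-0.99639184 -0.08255695  0.01968887  0.52204326]
 [-0.06093388  0.53436051 -0.84305748  0.21287925]
 [ 0.0590793  -0.84121531 -0.53746297  0.90734172]
 [ 0.          0.          0.          1.        ]]
top 592.6656333327629 592.6656333327629 311.8614156989859 233.74930014489155 [[ 0.0164493  -0.999703    0.01798126 -0.2672907 ]
 [-0.99674825 -0.01781416 -0.07858488  0.53816114]
 [ 0.07888187 -0.01663012 -0.99674525  1.18568637]
 [ 0.          0.          0.          1.        ]]
0.1 [0.18887645 0.51627381 0.23076051] [[-9.39098851e-01  3.43646454e-01 -6.80841506e-04]
 [ 3.43647038e-01  9.39098197e-01 -1.13582957e-03]
 [ 2.49053225e-04 -1.30062541e-03 -9.99999123e-01]] 0.0187
```

View pics/top0.png

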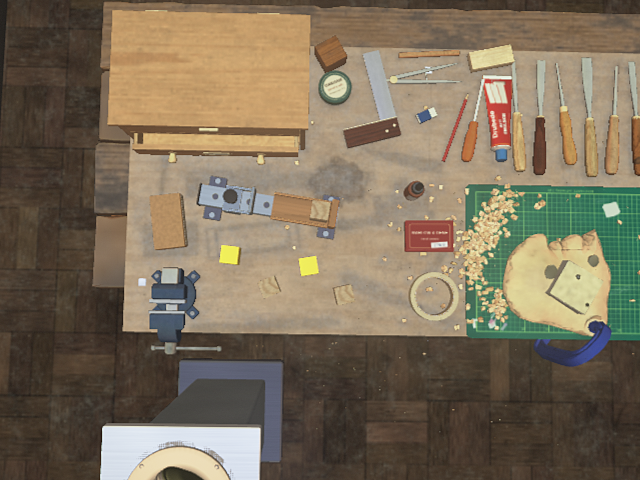

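View pics/side0.png

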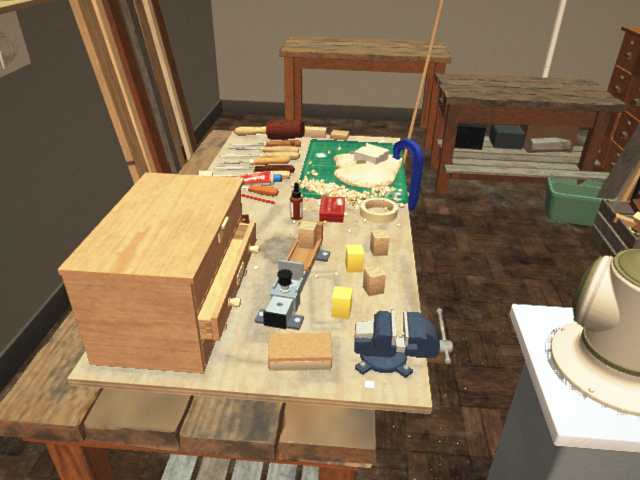

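The top view shows pine offcuts at about (270,285) and (344,293). The yellow look-alikes are at (229,254) and (308,265), the knob at (230,197), and the standing offcut at (320,208) by the fence. The side view shows the pine blocks at (374,280) and (380,242), and the knob at (285,278). I'll zoom in next.

Run:
```python
import cv2
t=cv2.imread("pics/top0.png");s=cv2.imread("pics/side0.png")
cv2.imwrite("pics/top0z.png",cv2.resize(t[170:310,185:370],None,fx=4,fy=4,interpolation=cv2.INTER_CUBIC))
cv2.imwrite("pics/side0z.png",cv2.resize(s[210:335,250:400],None,fx=4.8,fy=4.8,interpolation=cv2.INTER_CUBIC))
```

```text
(no output)
```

View pics/top0z.png

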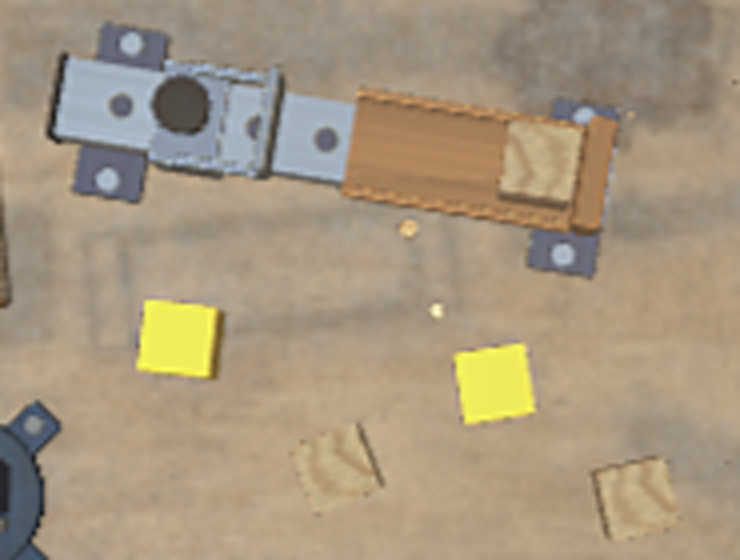

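View pics/side0z.png

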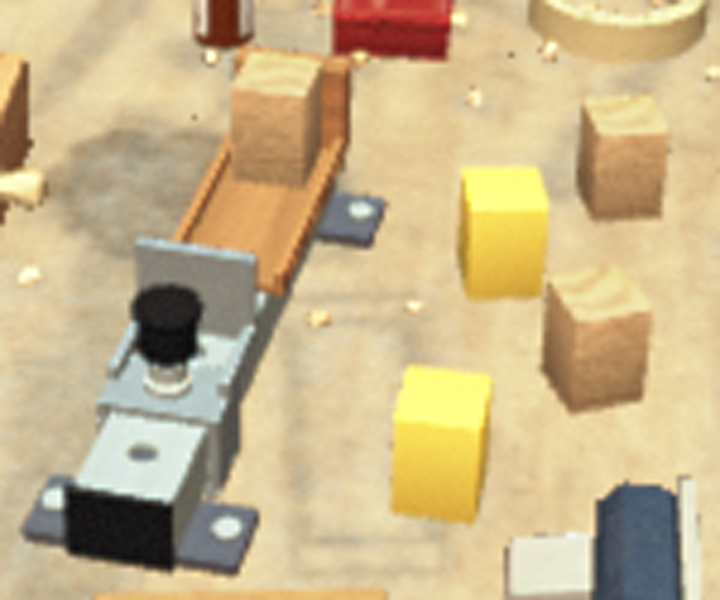

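The zoom shows the top-face corners of both pine blocks, the holes at zoom (121,105) and (326,139), the knob top at (181,103), and the tray lips and fence. I'll cast these onto planes at the known heights.

```bash
cat > h.py <<'E'
import numpy as np
from rig import *
def ray(n,u,v,z):
    c=camera_info(n);M=np.array(c["world_to_cam"]);R,t=M[:3,:3],M[:3,3]
    o=-R.T@t; d=R.T@np.array([(u-c["cx"])/c["fx"],(v-c["cy"])/c["fy"],1]); return o+d*(z-o[2])/d[2]
def proj(n,p):
    c=camera_info(n);M=np.array(c["world_to_cam"]);q=M[:3,:3]@p+M[:3,3]; return c["fx"]*q[0]/q[2]+c["cx"],c["fy"]*q[1]/q[2]+c["cy"]
T=lambda a,z:np.array([ray("top",(u+.5)/4-.5+185,(v+.5)/4-.5+170,z) for u,v in a])
S=lambda a,z:np.array([ray("side",(u+.5)/4.8-.5+250,(v+.5)/4.8-.5+210,z) for u,v in a])
E
python3 - <<'E'
from h import *
np.set_printoptions(precision=4,suppress=True)
def blk(n,P):
    print(n,P.mean(0),[round(np.linalg.norm(P[i]-P[(i+1)%4]),4) for i in range(4)],[round(np.degrees(np.arctan2(*(P[(i+1)%4]-P[i])[[1,0]]))%90,1) for i in range(4)])
blk("A",T([(292,455),(356,425),(378,490),(318,514)],.05))
blk("B",T([(596,471),(662,458),(678,525),(610,539)],.05))
blk("C",T([(508,121),(584,126),(576,204),(501,193)],.092))
blk("As",S([(548,286),(609,265),(650,318),(575,345)],.05))
blk("Bs",S([(581,102),(656,94),(667,138),(592,144)],.05))
blk("Cs",S([(240,58),(318,58),(314,100),(232,94)],.092))
h=T([(121,105),(326,139)],.038);print("holes",h,np.linalg.norm(h[0]-h[1]))
d=h[0]-h[1];print("ang",np.degrees(np.arctan2(d[1],d[0])))
k=T([(181,103)],.086)[0];print("knob",k, "side",S([(168,300)],.086))
f=T([(588,116),(572,228)],.086);print("fence",f)
l=T([(360,90),(345,196),(572,228)],.05);print("lips",l)
E
```

```text
A [ 0.4326 -0.1738  0.05  ] [np.float64(0.0349), np.float64(0.0339), np.float64(0.0318), np.float64(0.0318)] [np.float64(26.1), np.float64(19.9), np.float64(22.7), np.float64(25.1)]
B [ 0.4216 -0.3227  0.05  ] [np.float64(0.0334), np.float64(0.034), np.float64(0.0344), np.float64(0.0342)] [np.float64(12.0), np.float64(14.2), np.float64(12.4), np.float64(12.5)]
C [ 0.5838 -0.2722  0.092 ] [np.float64(0.0368), np.float64(0.0381), np.float64(0.0366), np.float64(0.0351)] [np.float64(87.3), np.float64(85.0), np.float64(82.7), np.float64(85.4)]
As [ 0.4357 -0.1651  0.05  ] [np.float64(0.0324), np.float64(0.0414), np.float64(0.0389), np.float64(0.0432)] [np.float64(35.7), np.float64(24.4), np.float64(35.8), np.float64(16.0)]
Bs [ 0.422  -0.3186  0.05  ] [np.float64(0.0383), np.float64(0.0408), np.float64(0.0367), np.float64(0.0385)] [np.float64(18.0), np.float64(6.1), np.float64(15.0), np.float64(8.0)]
Cs [ 0.5841 -0.2674  0.092 ] [np.float64(0.036), np.float64(0.038), np.float64(0.0372), np.float64(0.0327)] [np.float64(6.7), np.float64(2.8), np.float64(88.5), np.float64(0.7)]
holes [[ 0.6148 -0.0606  0.038 ]
 [ 0.5994 -0.1644  0.038 ]] 0.10490818239567726
ang 81.58777658740438
knob [ 0.6095 -0.0967  0.086 ] side [[ 0.6088 -0.0974  0.086 ]]
fence [[ 0.6069 -0.2943  0.086 ]
 [ 0.5521 -0.2873  0.086 ]]
lips [[ 0.6229 -0.1816  0.05  ]
 [ 0.5694 -0.1752  0.05  ]
 [ 0.5554 -0.2888  0.05  ]]
```

```bash
cat >> h.py <<'E'
def plan(p,yaw,n=10):
    """equal rows: per-row offset (40 mm units) and turn (6 deg units) to TCP p with tool y at world angle yaw, pointing down"""
    from scipy.spatial.transform import Rotation as Ro
    s=observe();R=np.array(s["tool_rot"]);a=np.radians(yaw)
    y=np.array([np.cos(a),np.sin(a),0]);z=np.array([0,0,-1.]);G=np.stack([np.cross(y,z),y,z],1)
    w=Ro.from_matrix(R.T@G).as_rotvec()
    A=sum(R@Ro.from_rotvec(w*k/n).as_matrix() for k in range(n))
    o=np.linalg.solve(A,np.array(p)-s["position"])
    print("t",round(s["time_s"],2),"pos",np.round(s["position"],4),"yaw",round(np.degrees(np.arctan2(R[1,1],R[0,1])),2),"w",round(s["grip_width"],4))
    print(n,"rows offset",np.round(o/.04,3),"turn",np.round(np.degrees(w)/6/n,3))
E
python3 - <<'E'
from h import *
np.set_printoptions(precision=4,suppress=True)
for n,u in(("A",[(292,455),(356,425),(378,490),(318,514)]),("B",[(596,471),(662,458),(678,525),(610,539)])):
    print(n,[tuple(np.round((np.array(proj("side",p))+.5-[250,210])*4.8).astype(int)) for p in T(u,.05)])
print("drawer",ray("top",210,155,.12))
plan([.4326,-.1738,.11],23.5,20)
E
```

```text
A [(np.int64(585), np.int64(321)), (np.int64(550), np.int64(276)), (np.int64(624), np.int64(266)), (np.int64(653), np.int64(307))]
B [(np.int64(598), np.int64(136)), (np.int64(584), np.int64(100)), (np.int64(651), np.int64(95)), (np.int64(668), np.int64(132))]
drawer [ 0.681  -0.0613  0.12  ]
t 0.1 pos [0.1889 0.5163 0.2308] yaw 69.9 w 0.0855
20 rows offset [-0.827 -0.447  0.151] turn [-0.001  0.     0.387]
```

Run:
```python
from h import *
plan([.40,.17,.21],69.9,10)
```

```text
t 0.1 pos [0.1889 0.5163 0.2308] yaw 69.9 w 0.0855
10 rows offset [-0.793 -0.632  0.052] turn [-0.001 -0.     0.   ]
```

Request:
drive_tool(offset=[[-0.8,-0.63,0.05],[-0.8,-0.63,0.05],[-0.8,-0.63,0.05],[-0.8,-0.63,0.05],[-0.8,-0.63,0.05],[-0.8,-0.63,0.05],[-0.8,-0.63,0.05],[-0.8,-0.63,0.05],[-0.8,-0.63,0.05],[-0.8,-0.63,0.05]], turn=[[0,0,0],[0,0,0],[0,0,0],[0,0,0],[0,0,0],[0,0,0],[0,0,0],[0,0,0],[0,0,0],[0,0,0]], hand=[0.75,0.75,0.75,0.75,0.75,0.75,0.75,0.75,0.75,0.75], newtons=40)

```text
time_s: 1.35
position: [0.4033, 0.1686, 0.2111]
tool_rot: [[-0.939, 0.344, -0.0], [0.344, 0.939, -0.0], [0.0, -0.0, -1.0]]
ft_force: [1.2, 0.1, 0.6]
grip_width: 0.0637
gripper_force: 0.0
```

Run:
```python
from h import *
plan([.4331,-.172,.16],23.7,10)
```

```text
t 1.35 pos [0.4033 0.1686 0.2111] yaw 69.89 w 0.0637
10 rows offset [-0.631 -0.611  0.128] turn [-0.   -0.    0.77]
```

Request:
drive_tool(offset=[[-0.63,-0.61,0.13],[-0.63,-0.61,0.13],[-0.63,-0.61,0.13],[-0.63,-0.61,0.13],[-0.63,-0.61,0.13],[-0.63,-0.61,0.13],[-0.63,-0.61,0.13],[-0.63,-0.61,0.13],[-0.63,-0.61,0.13],[-0.63,-0.61,0.13]], turn=[[0,0,0.77],[0,0,0.77],[0,0,0.77],[0,0,0.77],[0,0,0.77],[0,0,0.77],[0,0,0.77],[0,0,0.77],[0,0,0.77],[0,0,0.77]], hand=[0.75,0.75,0.75,0.75,0.75,0.75,0.75,0.75,0.75,0.75])

```text
time_s: 2.6
position: [0.4325, -0.1713, 0.1589]
tool_rot: [[-0.4, 0.917, -0.0], [0.917, 0.4, 0.0], [0.0, -0.0, -1.0]]
ft_force: [-0.1, -0.0, 0.1]
grip_width: 0.0642
gripper_force: 0.0
```

Run:
```python
from h import *
import cv2
plan([.4331,-.172,.018],23.7,5)
s=get_image("side");t=get_image("top")
a=cv2.resize(s[180:320,310:430],None,fx=3.3,fy=4,interpolation=cv2.INTER_CUBIC)
b=cv2.resize(t[230:370,200:320],None,fx=3.3,fy=4,interpolation=cv2.INTER_CUBIC)
cv2.imwrite("pics/a1.png",np.hstack([a,b]))
```

```text
t 2.6 pos [ 0.4325 -0.1713  0.1589] yaw 23.55 w 0.0642
5 rows offset [-0.004  0.001  0.705] turn [-0.    -0.001 -0.005]
```

View pics/a1.png

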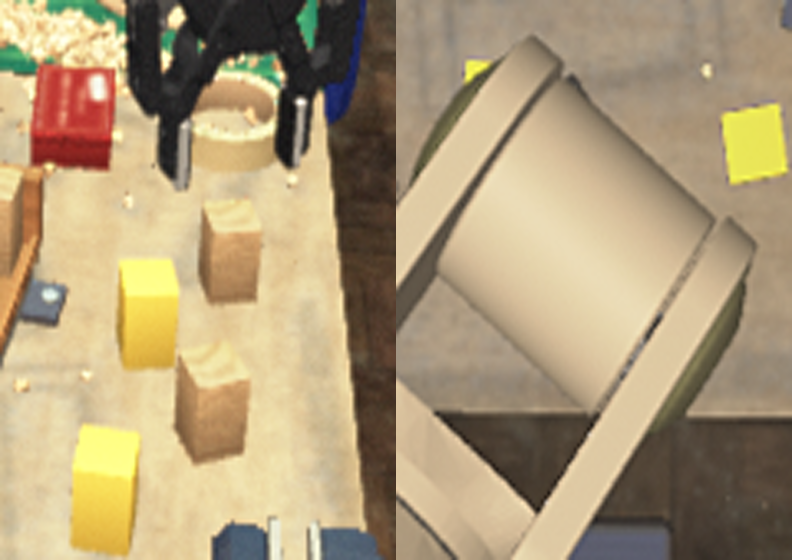

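The side view (left half) shows block A with its front foot corner near zoom (195,463), right foot corner (245,447), and top corners (192,374), (249,374), (214,340) and (178,352). The gripper is open well above it. I'll cross-check A's position from these.

Run:
```python
from h import *
np.set_printoptions(precision=4,suppress=True)
Z=lambda a,z:np.array([ray("side",(u+.5)/3.3-.5+310,(v+.5)/4-.5+180,z) for u,v in a])
P=Z([(192,374),(249,374),(214,340),(178,352)],.05);print(P)
F=Z([(195,463),(245,447)],0);print(F,np.linalg.norm(F[0]-F[1]),np.degrees(np.arctan2(*(F[0]-F[1])[[1,0]])))
# predicted corners for top-view estimate
for c,yaw in(((.4331,-.172),23.7),((.4221,-.3215),12.8)):
  for z in(.05,0):
    print(z,[tuple(np.round((np.array(proj("side",np.array([c[0]+.02475*np.cos(a),c[1]+.02475*np.sin(a),z])))+.5-[310,180])*[3.3,4]).astype(int)) for a in np.radians(yaw+45+90*np.arange(4))])
```

```text
[[ 0.4476 -0.1623  0.05  ]
 [ 0.4123 -0.1662  0.05  ]
 [ 0.4339 -0.1946  0.05  ]
 [ 0.4565 -0.181   0.05  ]]
[[ 0.4423 -0.1532  0.    ]
 [ 0.4105 -0.1703  0.    ]] 0.03604557475964682 28.31505257343184
0.05 [(np.int64(201), np.int64(391)), (np.int64(253), np.int64(378)), (np.int64(230), np.int64(341)), (np.int64(179), np.int64(353))]
0 [(np.int64(196), np.int64(469)), (np.int64(246), np.int64(456)), (np.int64(224), np.int64(418)), (np.int64(174), np.int64(430))]
0.05 [(np.int64(212), np.int64(235)), (np.int64(262), np.int64(231)), (np.int64(250), np.int64(200)), (np.int64(201), np.int64(203))]
0 [(np.int64(207), np.int64(308)), (np.int64(256), np.int64(304)), (np.int64(244), np.int64(272)), (np.int64(196), np.int64(275))]
```

Request:
drive_tool(offset=[[-0.05,0,0.7],[0,0,0.7],[0,0,0.7],[0,0,0.7],[0,0,0.7],[0,0,0],[0,0,0],[0,0,0],[0,0,0],[0,0,0]], turn=[[0,0,0],[0,0,0],[0,0,0],[0,0,0],[0,0,0],[0,0,0],[0,0,0],[0,0,0],[0,0,0],[0,0,0]], hand=[0.75,0.75,0.75,0.75,0.75,0.75,0,0,0,0], newtons=40)

```text
time_s: 3.95
position: [0.4343, -0.1723, 0.0205]
tool_rot: [[-0.402, 0.916, 0.002], [0.916, 0.402, -0.001], [-0.002, 0.001, -1.0]]
ft_force: [-0.9, 1.3, 7.9]
grip_width: 0.0345
gripper_force: 40.7
```

Run:
```python
from h import *
p=observe()["position"]
plan([p[0],p[1],.13],23.5,3)
```

```text
t 3.95 pos [ 0.4343 -0.1723  0.0205] yaw 23.71 w 0.0345
3 rows offset [-0.001  0.001 -0.912] turn [0.005 0.007 0.012]
```

Request:
drive_tool(offset=[[0,0,-0.9],[0,0,-0.9],[0,0,-0.9],[0,0,0],[0,0,0],[0,0,0],[0,0,0],[0,0,0],[0,0,0],[0,0,0]], turn=[[0,0,0],[0,0,0],[0,0,0],[0,0,0.9],[0,0,0.9],[0,0,0.9],[0,0,0.9],[0,0,0.9],[0,0,0.9],[0,0,0]], hand=[0,0,0,0,0,0,0,0,0,0])

```text
time_s: 5.2
position: [0.4336, -0.172, 0.1278]
tool_rot: [[0.15, 0.989, 0.001], [0.989, -0.15, -0.0], [-0.0, 0.001, -1.0]]
ft_force: [0.7, 0.0, -1.5]
grip_width: 0.0347
gripper_force: 40.0
```

Run:
```python
from h import *
plan([.5893,-.2346,.125],-8.3,7)
```

```text
t 5.2 pos [ 0.4336 -0.172   0.1278] yaw -8.65 w 0.0347
7 rows offset [-0.139  0.583  0.01 ] turn [ 0.001  0.    -0.008]
```

Request:
drive_tool(offset=[[-0.14,0.58,0],[-0.14,0.58,0],[-0.14,0.58,0],[-0.14,0.58,0],[-0.14,0.58,0],[-0.14,0.58,0],[-0.14,0.58,0],[0,0,0.5],[0,0,0],[0,0,0]], turn=[[0,0,-0.06],[0,0,0],[0,0,0],[0,0,0],[0,0,0],[0,0,0],[0,0,0],[0,0,0],[0,0,0],[0,0,0]], hand=[0,0,0,0,0,0,0,0,0,0])

```text
time_s: 6.45
position: [0.5886, -0.2346, 0.1081]
tool_rot: [[0.144, 0.99, 0.001], [0.99, -0.144, -0.0], [-0.0, 0.001, -1.0]]
ft_force: [0.3, -0.4, -0.3]
grip_width: 0.0345
gripper_force: 40.8
```

Run:
```python
from h import *
import cv2
plan([.5893,-.2346,.0625],-8.3,3)
s=get_image("side")
cv2.imwrite("pics/a2.png",cv2.resize(s[180:300,240:370],None,fx=5,fy=5,interpolation=cv2.INTER_CUBIC))
```

```text
t 6.45 pos [ 0.5886 -0.2346  0.1081] yaw -8.29 w 0.0345
3 rows offset [0.001 0.005 0.38 ] turn [0.002 0.001 0.001]
```

View pics/a2.png

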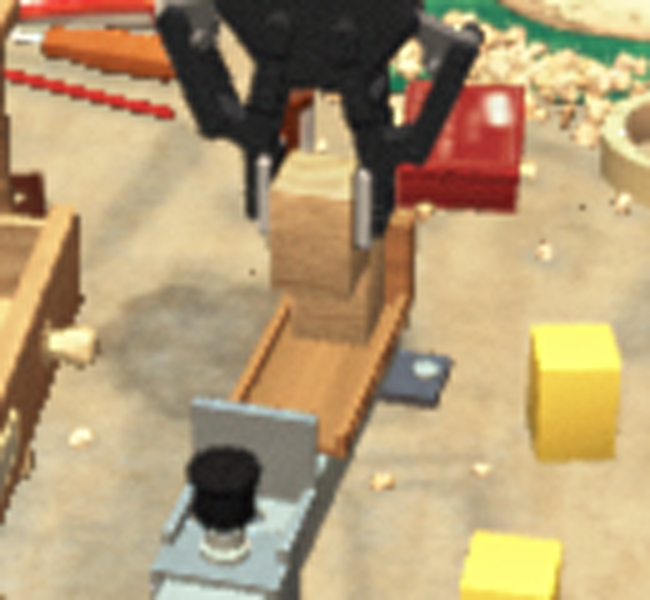

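The held offcut's front foot edge runs (272,284) to (352,293). The standing offcut's front foot edge runs (292,332) to (370,341). I'll compute both along the row.

Run:
```python
from h import *
np.set_printoptions(precision=4,suppress=True)
d=np.array([.1444,.9895,0]);e=np.array([.9895,-.1444,0]);o=np.array([.6095,-.0964,0])-.198*d
Z=lambda a,z:np.array([ray("side",(u+.5)/5-.5+240,(v+.5)/5-.5+180,z) for u,v in a])
for nm,a,z in(("A",[(272,284),(352,293)],.0876),("C",[(292,332),(370,341)],.042),("plate top",[(193,402),(317,418)],.085),("tray end",[(232,402),(335,455)],.05)):
    P=Z(a,z);print(nm,P[:,:2],"row x,y",[( round(float((p-o)@d),4),round(float((p-o)@e),4)) for p in P])
p=observe()["position"];print("tcp",(p-o)@d,(p-o)@e)
```

```text
A [[ 0.6077 -0.2268]
 [ 0.5731 -0.2234]] row x,y [(0.0687, 0.0171), (0.0671, -0.0177)]
C [[ 0.6038 -0.2608]
 [ 0.5684 -0.2573]] row x,y [(0.0345, 0.0181), (0.0328, -0.0174)]
plate top [[ 0.6277 -0.1383]
 [ 0.5774 -0.1327]] row x,y [(0.1591, 0.0241), (0.1575, -0.0265)]
tray end [[ 0.6205 -0.191 ]
 [ 0.573  -0.1574]] row x,y [(0.1059, 0.0245), (0.1323, -0.0274)]
tcp 0.05817126069725498 -0.0005809001771170034
```

Request:
drive_tool(offset=[[0.1,0.01,0],[0,0,0.38],[0,0,0.38],[0,0,0.37],[0,0,0],[0,0,0],[0,0,0],[0,0,0],[0,0,-0.9],[0,0,-0.9]], turn=[[0,0,0],[0,0,0],[0,0,0],[0,0,0],[0,0,0],[0,0,0],[0,0,0],[0,0,0],[0,0,0],[0,0,0]], hand=[0,0,0,0,0,0.65,0.65,0.65,0.65,0.65])

```text
time_s: 7.75
position: [0.5895, -0.2306, 0.1348]
tool_rot: [[0.145, 0.989, -0.001], [0.989, -0.145, 0.0], [0.0, -0.001, -1.0]]
ft_force: [0.7, -0.8, 1.1]
grip_width: 0.0554
gripper_force: 0.0
```

Run:
```python
from h import *
import cv2
plan([.4221,-.3235,.14],12.8,8)
s=get_image("side")
cv2.imwrite("pics/a3.png",cv2.resize(s[180:320,240:410],None,fx=4.2,fy=4.2,interpolation=cv2.INTER_CUBIC))
```

```text
t 7.75 pos [ 0.5895 -0.2306  0.1348] yaw -8.34 w 0.0554
8 rows offset [-0.284 -0.53  -0.016] turn [-0.001 -0.001 -0.44 ]
```

View pics/a3.png

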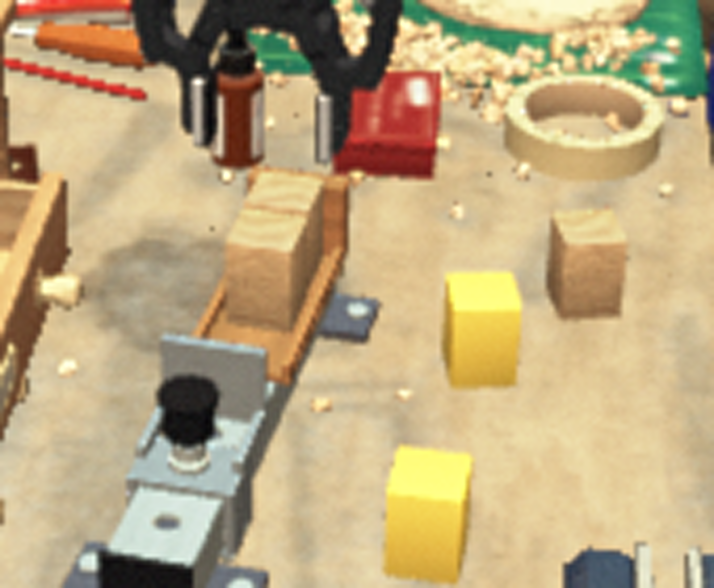

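Offcut A stands upright and square beside C, with its front foot edge from (227,313) to (291,328). B's foot edge runs (559,316) to (620,316).

Run:
```python
from h import *
np.set_printoptions(precision=4,suppress=True)
d=np.array([.1444,.9895,0]);e=np.array([.9895,-.1444,0]);o=np.array([.6095,-.0964,0])-.198*d
Z=lambda a,z:np.array([ray("side",(u+.5)/4.2-.5+240,(v+.5)/4.2-.5+180,z) for u,v in a])
P=Z([(227,313),(291,328)],.042);print("A",[( round(float((p-o)@d),4),round(float((p-o)@e),4)) for p in P])
P=Z([(559,316),(620,316)],0);print("Bfoot",P)
P=Z([(558,239),(625,238)],.05);print("Btop",P)
for a in np.radians(12.8+45+90*np.arange(2)): print("exp",.4221+.02475*np.cos(a),-.3225+.02475*np.sin(a))
```

```text
A [(0.0687, 0.0184), (0.0737, -0.0172)]
Bfoot [[ 0.4343 -0.3075  0.    ]
 [ 0.4004 -0.3113  0.    ]]
Btop [[ 0.4384 -0.3074  0.05  ]
 [ 0.4019 -0.3127  0.05  ]]
exp 0.43528868783275054 -0.3015567191383428
exp 0.4011567191383428 -0.30931131216724944
```

Run:
```python
from h import *
plan([.4223,-.3255,.14],12.3,7)
```

```text
t 7.8 pos [ 0.5912 -0.2316  0.1403] yaw -8.33 w 0.0554
7 rows offset [-0.332 -0.609 -0.001] turn [ 0.009  0.006 -0.491]
```

Request:
drive_tool(offset=[[0,0,-0.3],[-0.33,-0.61,0],[-0.33,-0.61,0],[-0.33,-0.61,0],[-0.33,-0.61,0],[-0.33,-0.61,0],[-0.33,-0.61,0],[-0.33,-0.61,0],[0,0,0.5],[0,0,0]], turn=[[0,0,0],[0,0,-0.49],[0,0,-0.49],[0,0,-0.49],[0,0,-0.49],[0,0,-0.49],[0,0,-0.49],[0,0,-0.49],[0,0,0],[0,0,0]], hand=[0.75,0.75,0.75,0.75,0.75,0.75,0.75,0.75,0.75,0.75])

```text
time_s: 9.05
position: [0.4197, -0.3234, 0.1248]
tool_rot: [[-0.211, 0.977, -0.002], [0.977, 0.211, 0.003], [0.003, -0.002, -1.0]]
ft_force: [-0.5, -0.2, -0.3]
grip_width: 0.0638
gripper_force: 0.0
```

Run:
```python
from h import *
plan([.4223,-.3255,.019],12.3,4)
```

```text
t 9.05 pos [ 0.4197 -0.3234  0.1248] yaw 12.2 w 0.0638
4 rows offset [-0.018  0.014  0.661] turn [-0.004 -0.008 -0.004]
```

Request:
drive_tool(offset=[[-0.07,0.05,0.66],[0,0,0.66],[0,0,0.66],[0,0,0.66],[0,0,0],[0,0,0],[0,0,0],[0,0,0],[0,0,0],[0,0,0]], turn=[[0,0,0],[0,0,0],[0,0,0],[0,0,0],[0,0,0],[0,0,0],[0,0,0],[0,0,0],[0,0,0],[0,0,0]], hand=[0.75,0.75,0.75,0.75,0.75,0.75,0,0,0,0])

```text
time_s: 10.3
position: [0.4234, -0.3267, 0.0216]
tool_rot: [[-0.212, 0.977, 0.001], [0.977, 0.212, -0.002], [-0.002, 0.001, -1.0]]
ft_force: [-0.6, -0.5, 6.8]
grip_width: 0.0343
gripper_force: 40.7
```

Request:
drive_tool(offset=[[0,0,0],[0,0,-0.9],[0,0,-0.9],[0,0,-0.9],[0,0,0],[0,0,0],[0,0,0],[0,0,0],[0,0,0],[0,0,0]], turn=[[0,0,0],[0,0,0],[0,0,0],[0,0,0],[0,0,0.85],[0,0,0.85],[0,0,0.85],[0,0,0.85],[0,0,0],[0,0,0]], hand=[0,0,0,0,0,0,0,0,0,0])

```text
time_s: 11.55
position: [0.423, -0.3263, 0.1286]
tool_rot: [[0.14, 0.99, -0.0], [0.99, -0.14, 0.0], [0.0, -0.0, -1.0]]
ft_force: [-0.4, 0.5, -0.5]
grip_width: 0.0345
gripper_force: 40.1
```

Run:
```python
from h import *
plan([.595,-.196,.145],-8.3,8)
```

```text
t 11.55 pos [ 0.423  -0.3263  0.1286] yaw -8.06 w 0.0345
8 rows offset [ 0.479  0.474 -0.051] turn [-0.    -0.     0.005]
```

Request:
drive_tool(offset=[[0,0,-0.4],[0.48,0.475,0],[0.48,0.475,0],[0.48,0.475,0],[0.48,0.475,0],[0.48,0.475,0],[0.48,0.475,0],[0.48,0.475,0],[0.48,0.475,0],[0,0,0.5]], turn=[[0,0,0.04],[0,0,0],[0,0,0],[0,0,0],[0,0,0],[0,0,0],[0,0,0],[0,0,0],[0,0,0],[0,0,0]], hand=[0,0,0,0,0,0,0,0,0,0])

```text
time_s: 12.8
position: [0.5976, -0.1956, 0.1253]
tool_rot: [[0.143, 0.99, 0.003], [0.99, -0.143, -0.001], [-0.001, 0.003, -1.0]]
ft_force: [0.5, -1.1, -0.8]
grip_width: 0.0343
gripper_force: 40.1
```

Run:
```python
from h import *
import cv2
get_image("side");get_image("side")
plan([.595,-.196,.0636],-8.3,3)
s=get_image("side")
cv2.imwrite("pics/a4.png",cv2.resize(s[180:300,240:370],None,fx=5,fy=5,interpolation=cv2.INTER_CUBIC))
```

```text
t 12.9 pos [ 0.5951 -0.1957  0.1225] yaw -8.3 w 0.0346
3 rows offset [-0.003  0.001  0.491] turn [-0.012 -0.004  0.   ]
```

View pics/a4.png

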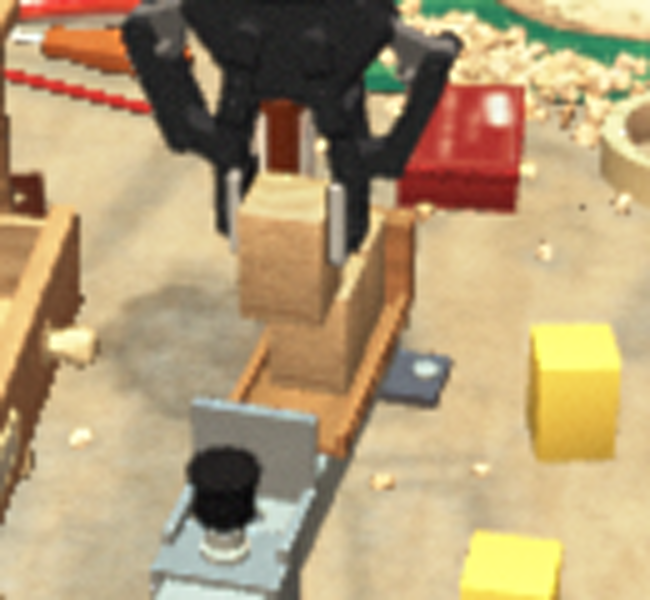

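The held offcut B's front foot edge runs (240,314) to (323,323). A's front foot edge runs (270,383) to (347,392).

Run:
```python
from h import *
d=np.array([.1444,.9895,0]);e=np.array([.9895,-.1444,0]);o=np.array([.6095,-.0964,0])-.198*d
Z=lambda a,z:np.array([ray("side",(u+.5)/5-.5+240,(v+.5)/5-.5+180,z) for u,v in a])
for nm,a,z in(("B",[(240,314),(323,323)],.1009),("A",[(270,383),(347,392)],.042),("plate",[(193,402),(317,418)],.085)):
    print(nm,[( round(float((p-o)@d),4),round(float((p-o)@e),4)) for p in Z(a,z)])
p=observe()["position"];print("tcp",(p-o)@d,(p-o)@e)
```

```text
B [(0.1154, 0.0172), (0.1134, -0.0173)]
A [(0.0765, 0.0163), (0.0748, -0.0177)]
plate [(0.1591, 0.0241), (0.1575, -0.0265)]
tcp 0.09715920757486311 0.0004511238191242759
```

Request:
drive_tool(offset=[[0,0,0.5],[0,0,0.5],[0,0,0.46],[0,0,0],[0,0,0],[0,0,0],[0,0,0],[0,0,0],[0,0,-0.9],[0,0,-0.9]], turn=[[0,0,0],[0,0,0],[0,0,0],[0,0,0],[0,0,0],[0,0,0],[0,0,0],[0,0,0],[0,0,0],[0,0,0]], hand=[0,0,0,0,0,0.65,0.65,0.65,0.65,0.65])

```text
time_s: 14.2
position: [0.5957, -0.1965, 0.1389]
tool_rot: [[0.146, 0.989, -0.001], [0.989, -0.146, 0.0], [0.0, -0.001, -1.0]]
ft_force: [-0.2, -1.3, -0.7]
grip_width: 0.0554
gripper_force: 0.0
```

Run:
```python
from h import *
plan([.6096,-.0964,.145],-8.3,4)
```

```text
t 14.2 pos [ 0.5957 -0.1965  0.1389] yaw -8.4 w 0.0554
4 rows offset [ 0.632 -0.005 -0.038] turn [-0.002 -0.001 -0.004]
```

Request:
drive_tool(offset=[[0,0,-0.15],[0.63,0,0],[0.63,0,0],[0.63,0,0],[0.63,0,0],[0,0,0],[0,0,0],[0,0,0],[0,0,0],[0,0,0]], turn=[[0,0,0],[0,0,0],[0,0,0],[0,0,0],[0,0,0],[0,0,0],[0,0,0],[0,0,0],[0,0,0],[0,0,0]], hand=[0.65,0.65,0.65,0.65,0.65,0.65,0.65,0.65,0.65,0.65])

```text
time_s: 15.45
position: [0.6105, -0.0972, 0.1441]
tool_rot: [[0.147, 0.989, -0.0], [0.989, -0.147, -0.0], [-0.0, -0.0, -1.0]]
ft_force: [0.3, 0.1, 0.4]
grip_width: 0.0554
gripper_force: 0.0
```

Run:
```python
from h import *
import cv2
plan([.6096,-.0964,.054],-8.3,4)
s=get_image("side");t=get_image("top")
a=cv2.resize(s[190:330,250:370],None,fx=4,fy=4,interpolation=cv2.INTER_CUBIC)
b=cv2.resize(t[185:265,270:345],None,fx=4,fy=4,interpolation=cv2.INTER_CUBIC)
o=np.zeros((560,780,3),np.uint8);o[:,:480]=a;o[:320,480:780]=b;cv2.imwrite("pics/a5.png",o)
```

```text
t 15.45 pos [ 0.6105 -0.0972  0.1441] yaw -8.42 w 0.0554
4 rows offset [ 0.004 -0.006  0.563] turn [-0.     0.    -0.005]
```

View pics/a5.png

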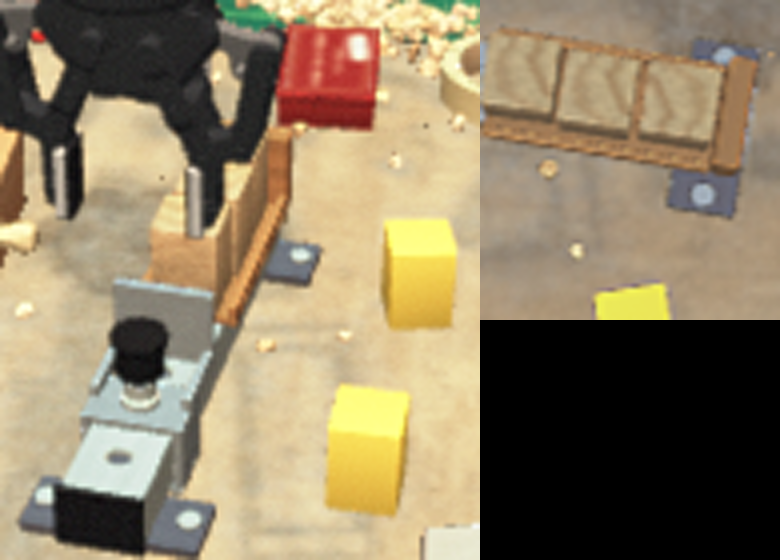

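All three offcuts stand square in one row in the tray with small gaps (tops at about (525,75), (597,88) and (680,100) in the inset). The fingers hang above the knob, so I'll go down and grip it.

Request:
drive_tool(offset=[[0.02,-0.02,0.56],[0,0,0.56],[0,0,0.56],[0,0,0.56],[0,0,0],[0,0,0],[0,0,0],[0,0,0],[0,0,0],[0,0,0]], turn=[[0,0,0],[0,0,0],[0,0,0],[0,0,0],[0,0,0],[0,0,0],[0,0,0],[0,0,0],[0,0,0],[0,0,0]], hand=[0.65,0.65,0.65,0.65,0.65,0,0,0,0,0], newtons=60)

```text
time_s: 16.8
position: [0.6098, -0.096, 0.056]
tool_rot: [[0.146, 0.989, 0.001], [0.989, -0.146, -0.001], [-0.0, 0.001, -1.0]]
ft_force: [-4.5, -0.6, 5.0]
grip_width: 0.0255
gripper_force: 58.5
```

Request:
drive_tool(offset=[[0,0,-0.11],[0,0,-0.11],[0,0,-0.11],[0,0,0],[0,0,0],[0,0,0],[0,0,0],[0,0,0],[0,0,0],[0,0,0]], turn=[[0,0,0],[0,0,0],[0,0,0],[0,0,0],[0,0,0],[0,0,0],[0,0,0],[0,0,0],[0,0,0],[0,0,0]], hand=[0,0,0,0,0,0,0,0,0,0])

```text
time_s: 18.05
position: [0.6098, -0.0959, 0.0677]
tool_rot: [[0.146, 0.989, -0.0], [0.989, -0.146, 0.0], [0.0, -0.0, -1.0]]
ft_force: [-1.5, -1.5, -7.5]
grip_width: 0.0259
gripper_force: 59.3
```

Request:
drive_tool(offset=[[0,0,-0.03],[-0.175,0,0],[-0.175,0,0],[-0.175,0,0],[-0.175,0,0],[-0.175,0,0],[0,0,0],[0,0,0],[0,0,0],[0,0,0]], turn=[[0,0,0],[0,0,0],[0,0,0],[0,0,0],[0,0,0],[0,0,0],[0,0,0],[0,0,0],[0,0,0],[0,0,0]], hand=[0,0,0,0,0,0,0,0,0,0])

```text
time_s: 19.3
position: [0.6047, -0.1305, 0.0689]
tool_rot: [[0.146, 0.989, -0.0], [0.989, -0.146, -0.0], [-0.0, -0.0, -1.0]]
ft_force: [-3.0, -1.5, -7.9]
grip_width: 0.0254
gripper_force: 59.3
```

Run:
```python
from h import *
s=observe();print(s["ft_force"],s["position"],"moved",(s["position"]-np.array([.6098,-.0959,0]))@np.array([.1444,.9895,0]))
```

```text
[-2.98428102 -1.54916493 -7.92998051] [ 0.60470687 -0.13054878  0.06891864] moved -0.035020418837511134
```

Request:
drive_tool(offset=[[0,0,0.11],[0,0,0.11],[0,0,0.12],[0,0,0],[0,0,0],[0,0,0],[0,0,0],[0,0,0],[0,0,0],[0,0,0]], turn=[[0,0,0],[0,0,0],[0,0,0],[0,0,0],[0,0,0],[0,0,0],[0,0,0],[0,0,0],[0,0,0],[0,0,0]], hand=[0,0,0,0,0,0,0,0,0,0])

```text
time_s: 20.55
position: [0.6049, -0.1306, 0.0561]
tool_rot: [[0.146, 0.989, 0.001], [0.989, -0.146, -0.0], [-0.0, 0.001, -1.0]]
ft_force: [-5.6, 0.1, 1.6]
grip_width: 0.0252
gripper_force: 59.9
```

Run:
```python
from h import *
import cv2
s=observe();print(s["ft_force"],s["position"],s["gripper_force"])
a=cv2.resize(get_image("side")[190:320,250:370],None,fx=4,fy=4,interpolation=cv2.INTER_CUBIC)
b=cv2.resize(get_image("top")[185:265,270:345],None,fx=4,fy=4,interpolation=cv2.INTER_CUBIC)
o=np.zeros((520,780,3),np.uint8);o[:,:480]=a;o[:320,480:780]=b;cv2.imwrite("pics/a6.png",o)
```

```text
[-5.63721713  0.13582067  1.57742043] [ 0.6048712  -0.13058192  0.05609867] 59.90368535464768
```

View pics/a6.png

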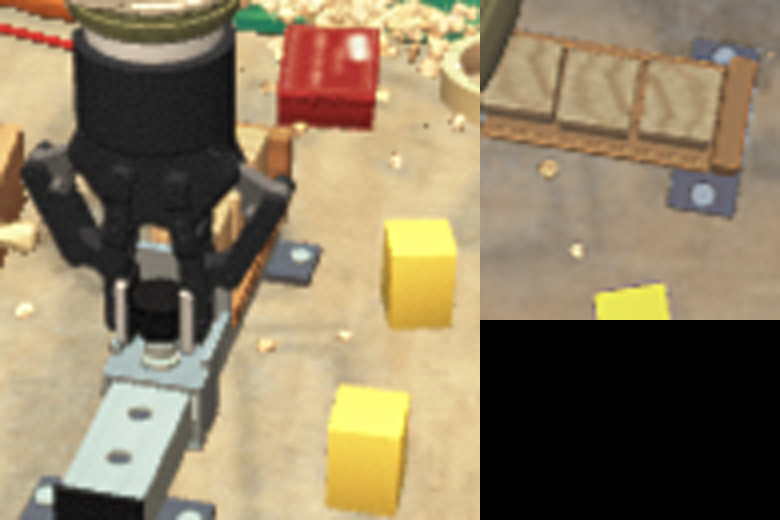

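The stop has moved one hole: two holes now show behind the sleeve, at (140,413) and (119,456). The three offcuts are undisturbed. The TCP is back at its pin-down height with an upward reaction, so I'll press slightly more to make sure the pin is seated.

Request:
drive_tool(offset=[[0,0,0.03],[0,0,0],[0,0,0],[0,0,0],[0,0,0],[0,0,0],[0,0,0],[0,0,0],[0,0,0],[0,0,0]], turn=[[0,0,0],[0,0,0],[0,0,0],[0,0,0],[0,0,0],[0,0,0],[0,0,0],[0,0,0],[0,0,0],[0,0,0]], hand=[0,0,0,0,0,0,0,0,0,0])

```text
time_s: 21.9
position: [0.605, -0.1307, 0.056]
tool_rot: [[0.146, 0.989, 0.002], [0.989, -0.146, -0.001], [-0.001, 0.002, -1.0]]
ft_force: [-8.2, 0.2, 9.1]
grip_width: 0.0251
gripper_force: 60.4
```

The tool didn't move and the reaction rose to 9 N, so the pin is seated at its lower stop.

```bash
python3 -c "
from rig import env
print(env.close_job())"
```

```text
the job is handed in; nothing more can be done
None
```

The job is handed in: both loose offcuts stand square in one row with the third, the stop is one hole closer with its pin fully down, and the gripper is still holding the knob at about 22 s of the 50 s limit.

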